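# Put away the bearing shim cases and brackets

### The arm

A 6-joint arm with a two-finger parallel gripper is mounted at the origin on the work surface. World frame = base frame: x ahead of the robot, y to its left, z up, the work surface at z = 0. Lengths are in m, angles in rad, forces in N, time in s.
With the tool pointing down it reaches from about 0.25 to 0.85 m from the base axis. Payload 12.5 kg.
Tool frame: the origin (TCP) lies on the centre line of the jaws, within the pads' length; the fingertips stand 14 mm ahead of it and the grasp point (between the pads) lies 5 mm behind it; z points along the fingers, y is the line along which they close (so a half turn about z gives the same grasp; the last joint's range is limited). The gripper opens to 93 mm and grips with 3 to 60 N. Pads are 15 mm wide; open, the fingers measure 128 mm over their backs; the gripper's body (75 mm by 188 mm) begins 65 mm behind the grasp point.
Start: joints at [-1.244, 0.351, 1.652, -0, 1.139, -0.085], TCP at [0.22, -0.504, 0.233] pointing down, gripper open.
Joint ranges: [-2.75, 2.75], [-0.79, 2.1], [0.01, 2.65], [-1.57, 4.71], [0.07, 3.14], [-2.87, 2.87]. Speed limits (rad/s): [2.22, 2.22, 2.79, 3.14, 3.14, 3.14].

### API

Orientations are given as a unit quaternion [x, y, z, w].
In Python, from workcell import observe, optics, job_done gives the robot as it stands.
- The arm moves only by the tool send_rows, never from a script. Its argument "motion" is a list of rows, each a list of 5 numbers: the shift along the world's x, y, z each as a share of 20 mm, from -1 to 1, then the turn about the world's z as a share of 6 degrees, from -1 to 1, then the closure in counts, from 0 (fully open) to 255 (shut). In form: [[tx, ty, tz, spin, gripper], ...]. A call has exactly 10 rows; each row shifts and turns the commanded pose from where the row before left it; what a row does not reach is not made up. A row lasts 1/10 s, in which the tool goes at most 50 mm and 8.59 degrees, less where a joint would pass 70% of its speed; a pose out of reach is approached as far as the arm can. A call with a number of a shift or a turn outside -1 to 1 is refused whole. A call with a gripper value outside its range is refused whole. The fingers move at their own pace and stop on an object; "grip_force" is the grip in N (left out, the last holds). Time passes only in rows, so rows that do not move let the fingers close, or fill a call up. It gives the time, the measured TCP pose, the force, the opening and the grip force at its end, in the units of the state.
- observe(): the state, without advancing time (a new reading comes with each control period).
- optics.grab_frame(name): name is "scene" or "top" or "wrist"; returns (picture, depth): 480x640x3 uint8, red, green, blue; 480x640 float32, m along the optical axis (not along the pixel's ray), 0 where there is no reading.
- optics.calibration(name): a dict with "K" (3x3 intrinsics, pixels), "D" ([k1, k2, p1, p2, k3] as OpenCV has them; the pictures are not rectified), "world_from_camera" (4x4, takes a point from camera to world coordinates). Camera axes: x right, y up, looking along -z (the intrinsics and any distortion apply to the point x, -y, -z); pixel columns grow to the right and rows downward; lengths in m; the calibration is good to about 2 mm. A picture is of the moment at which its call begins: read the wrist's pose just before it. calibration takes no time and is no camera call; for the wrist camera it gives the pose at the moment of the call.
- job_done(): hands the job in; it is judged then, once.
The state is a dict: "clock": time; "q": joint angles; "qd": joint speeds; "effort": joint torques, N m; "tool_pos": TCP position; "ee_rot": TCP orientation; "ft_force": force on the tool from outside, world axes, zero at the start; "ft_torque": the same for the moment, N m; "gripper_width": finger opening in m; "grip_force": force on a finger pad.
Only numpy, scipy, OpenCV 4.12 (cv2) and the standard library are available. Lean on these libraries where they do the work, as an engineer would, in place of code of your own. Each camera call takes 0.05 s, during which the arm holds its last target. There are 200 camera calls.

### The job

Press the latch button of the shim locker and keep clear so that its sprung lid pops fully open on its own without touching it, then stack all the tin shim cases from the bench in one pile inside the locker, largest at the bottom and smallest on top, lying flat and lengthwise in line so that no case overhangs the one beneath. Hang each of the two steel brackets by its hole on a peg of the cartridge rack, one bracket to a peg. Leave the locker open, and leave the sprocket, tapered sleeve, brass block and bearing cap where they are.

Things in the scene. Friction and masses are not known exactly. Their poses are not given: they have to be found in the camera images.
- locker_floor (a point): shim locker, a fixed grey steel box, open-topped under its lid: inside 170 mm along x and 190 mm along y, walls 6 mm thick whose tops are 70 mm above the bench. This point is the centre of the inner floor, 6 mm above the bench. Its x, y axes are those of the locker; lid hinge along x on the +y wall, latch block outside the -y wall.
- lid (a joint): angle of the locker's green-painted pan-shaped lid (182 x 202 mm, top 95 mm above the bench when shut), hinged on the locker's +y wall top: 0 shut and latched, 1.95 rad fully open, standing past upright on the +y side. When the latch is released its spring throws it open in about a second; its free edge swings up and towards +y.
- latch (a joint): travel of the latch push button, pressed straight down: 0 up, 0.008 m fully down (about 6 N there, spring return). The lid is let go at about 0.006 m.
- latch_top (a point): centre of the top of the dark round latch button (32 mm across) on the grey block (60 x 56 mm) outside the locker's -y wall; 48 mm from the lid's free edge
- case_a_centre (a point): largest flat closed bright tin shim case, 122 long x 62 wide x 20 mm high, lying on the bench; this point is its centre, 10 mm above its underside; x along its length, y across its width, z up through its lid. Always there.
- case_b_centre (a point): second flat closed bright tin shim case, 102 long x 49 wide x 20 mm high, lying on the bench; this point is its centre, 10 mm above its underside; x along its length, y across its width, z up through its lid. May be absent.
- case_c_centre (a point): third flat closed bright tin shim case, 82 long x 36 wide x 20 mm high, lying on the bench; this point is its centre, 10 mm above its underside; x along its length, y across its width, z up through its lid. May be absent.
- case_d_centre (a point): smallest flat closed bright tin shim case, 62 long x 23 wide x 20 mm high, lying on the bench; this point is its centre, 10 mm above its underside; x along its length, y across its width, z up through its lid. May be absent.
- bracket_1_hole (a point): dark steel L-bracket standing on its foot: plate 46 mm wide (y), 130 mm high (z), 6 mm thick (x), foot 47 mm long to -x at the bottom. This point: centre of the 25 mm round hole, on the plate's mid-plane, 92 mm above the underside, 38 mm below the plate's top edge; x along the hole's axis, z up. Hung by the hole it leans some 5 deg.
- bracket_2_hole (a point): dark steel L-bracket standing on its foot: plate 46 mm wide (y), 130 mm high (z), 6 mm thick (x), foot 47 mm long to -x at the bottom. This point: centre of the 25 mm round hole, on the plate's mid-plane, 92 mm above the underside, 38 mm below the plate's top edge; x along the hole's axis, z up. Hung by the hole it leans some 5 deg.
- peg_left (a point): left (+y) peg, a round steel bar 12 mm thick, jutting 75 mm from the rack's rail to the rack's -x (robot side), rising 0.21 rad to its tip. This point: on its axis, 35 mm short of the tip, 173 mm above the bench; axes are the rack's (x towards the rail, z up). Rail top is 15 mm above the peg's root, nothing higher. Pegs are 140 mm apart in y.
- peg_right (a point): right (-y) peg, a round steel bar 12 mm thick, jutting 75 mm from the rack's rail to the rack's -x (robot side), rising 0.21 rad to its tip. This point: on its axis, 35 mm short of the tip, 173 mm above the bench; axes are the rack's (x towards the rail, z up). Rail top is 15 mm above the peg's root, nothing higher. Pegs are 140 mm apart in y. Grease cartridges 231 mm tall stand beyond it (-y).
- sprocket: blackened sprocket 114 mm across, 30 mm high, lying flat; origin at the centre of its underside; leave alone
- sleeve: split tapered sleeve of bright steel, 60 mm across and 60 mm high, standing; origin at the centre of its underside; leave alone
- brass_block: brass shim block 50 x 80 x 30 mm; origin at the centre of its underside; leave alone
- bearing_cap: blue cast iron bearing cap 50 x 130 mm, 60 mm high; origin at the centre of its underside; leave alone
Mind the look-alikes: they are no part of the job. What is shaped like the part that bears case_a_centre but blue or green is not meant. Leave any purple look-alike of the part that bears bracket_2_hole alone.

How it is judged:
On the way:
1. the latch is pressed and the locker lid has popped open (value of joint lid above 1.6 rad), for 0.2 s.
At the end, for the whole second after the job is handed in: Lid open past 1.6 rad. Cases at rest and flat (0.08 rad) in the locker in one pile, larger under smaller, in line within 0.15 rad, each within 10.5 mm lengthwise and 7 mm across of the next size. Each bracket at rest by its hole on its own peg, within 42 mm along and 16 mm across of the peg point (value of joint lid above 1.6 rad and x of case_a_centre in the frame of locker_floor between -0.07 and 0.07 m and y of case_a_centre in the frame of locker_floor between -0.075 and 0.075 m and angle between each of case_a_centre, case_b_centre, case_c_centre, case_d_centre's own z axis and vertical below 0.08 rad and linear speed of each of case_a, case_b, case_c, case_d below 0.02 m/s and x of case_b_centre in the frame of locker_floor between -0.07 and 0.07 m and y of case_b_centre in the frame of locker_floor between -0.075 and 0.075 m and x of case_c_centre in the frame of locker_floor between -0.07 and 0.07 m and y of case_c_centre in the frame of locker_floor between -0.075 and 0.075 m and x of case_d_centre in the frame of locker_floor between -0.07 and 0.07 m and y of case_d_centre in the frame of locker_floor between -0.075 and 0.075 m and x of case_b_centre in the frame of case_a_centre between -0.0105 and 0.0105 m and y of case_b_centre in the frame of case_a_centre between -0.007 and 0.007 m and z of each of case_b_centre, case_c_centre, case_d_centre in the frame of case_a_centre above 0.015 m and angle between the x axis of each of case_b_centre, case_c_centre, case_d_centre and the x axis of case_a_centre, either way round below 0.15 rad and x of case_c_centre in the frame of case_a_centre between -0.021 and 0.021 m and y of case_c_centre in the frame of case_a_centre between -0.014 and 0.014 m and x of case_c_centre in the frame of case_b_centre between -0.0105 and 0.0105 m and y of case_c_centre in the frame of case_b_centre between -0.007 and 0.007 m and z of each of case_c_centre, case_d_centre in the frame of case_b_centre above 0.015 m and angle between the x axis of each of case_c_centre, case_d_centre and the x axis of case_b_centre, either way round below 0.15 rad and x of case_d_centre in the frame of case_a_centre between -0.0315 and 0.0315 m and y of case_d_centre in the frame of case_a_centre between -0.021 and 0.021 m and x of case_d_centre in the frame of case_b_centre between -0.021 and 0.021 m and y of case_d_centre in the frame of case_b_centre between -0.014 and 0.014 m and x of case_d_centre in the frame of case_c_centre between -0.0105 and 0.0105 m and y of case_d_centre in the frame of case_c_centre between -0.007 and 0.007 m and z of case_d_centre in the frame of case_c_centre above 0.015 m and angle between the x axis of case_d_centre and the x axis of case_c_centre, either way round below 0.15 rad and ((x of bracket_1_hole in the frame of peg_left between -0.042 and 0.042 m and y of bracket_1_hole in the frame of peg_left between -0.016 and 0.016 m and z of bracket_1_hole in the frame of peg_left between -0.026 and 0.026 m) or (x of bracket_1_hole in the frame of peg_right between -0.042 and 0.042 m and y of bracket_1_hole in the frame of peg_right between -0.016 and 0.016 m and z of bracket_1_hole in the frame of peg_right between -0.026 and 0.026 m)) and angle between each of bracket_1_hole, bracket_2_hole's own z axis and vertical below 0.5 rad and linear speed of each of bracket_1, bracket_2 below 0.03 m/s and ((x of bracket_2_hole in the frame of peg_left between -0.042 and 0.042 m and y of bracket_2_hole in the frame of peg_left between -0.016 and 0.016 m and z of bracket_2_hole in the frame of peg_left between -0.026 and 0.026 m) or (x of bracket_2_hole in the frame of peg_right between -0.042 and 0.042 m and y of bracket_2_hole in the frame of peg_right between -0.016 and 0.016 m and z of bracket_2_hole in the frame of peg_right between -0.026 and 0.026 m)) and horizontal distance between bracket_1_hole and bracket_2_hole above 0.08 m); the robot touches nothing.
It fails at once if the robot touches the lid while it is shut or springing open (over 2 N, lid below 1.5 rad) (value of joint lid below 1.5 rad and contact force between any of the fingers, the arm and lid above 2 N).
It fails at once if the sprocket is moved more than 30 mm (distance of sprocket from where it was at the start of the episode above 0.03 m).
It fails at once if the sleeve is moved more than 30 mm (distance of sleeve from where it was at the start of the episode above 0.03 m).
It fails at once if the brass block is moved more than 30 mm (distance of brass_block from where it was at the start of the episode above 0.03 m).
It fails at once if the bearing cap is moved more than 30 mm (distance of bearing_cap from where it was at the start of the episode above 0.03 m).
Of case_b, case_c, case_d only 2 to 3 are there at a start; the rules pass over those that are not, and their reading is None.
At some moment in a run one of case_a may be knocked a few centimetres aside while the robot is not near it.
It also fails if it takes over 210 s, if anything falls off the work surface, if the arm or the gripper's body presses on something with over 40 N, if the wrist force passes 120 N, or if a joint passes its speed limit or range.

## Working session

There is one attempt and no reset: what is moved stays moved. The work goes in short steps, Python scripts to look and compute and a tool call to move; the robot and the scene stay as the last step left them, time stands still between calls to the robot, and variables do not carry over. Pictures are saved under pics/ and viewed, at most 14 in all, crops included, and the job is handed in when it is done.

Besides the shell and the picture viewer there is one more tool, called after ">>>" by a JSON object that holds its "api" and its "payload". send_rows: Moves the arm, as the interface text tells. Shift numbers are shares of 20 mm and turn numbers shares of 6 degrees, none past 1 either way. Its arguments: {"type":"object","properties":{"motion":{"type":"array"},"grip_force":{"type":"number"}},"required":["motion"]}

```bash
ls; mkdir -p pics; cat > h.py <<'E'
import numpy as np, cv2
from workcell import observe, optics, job_done
def grab(n):
    c=optics.calibration(n); im,d=optics.grab_frame(n); return im,d,c
def rays(c,uv):
    K=np.array(c["K"]);D=np.array(c["D"],float);T=np.array(c["world_from_camera"])
    p=cv2.undistortPoints(np.array(uv,float).reshape(-1,1,2),K,D).reshape(-1,2)
    r=np.c_[p[:,0],-p[:,1],-np.ones(len(p))]
    return T[:3,3],r@T[:3,:3].T
def plane(c,uv,z):
    o,r=rays(c,uv); return o+r*((z-o[2])/r[:,2])[:,None]
def pts(c,d):
    v,u=np.mgrid[0:480,0:640]; o,r=rays(c,np.c_[u.ravel(),v.ravel()])
    P=(o+r*d.ravel()[:,None]).reshape(480,640,3); P[d==0]=np.nan; return P
def save(n,im,s=1,box=None):
    if box: im=im[box[1]:box[3],box[0]:box[2]]
    cv2.imwrite(f"pics/{n}.png",cv2.resize(im[:,:,::-1],None,fx=s,fy=s,interpolation=cv2.INTER_CUBIC))
E
python3 - <<'E'
from h import *
for n in("scene","top"):
    im,d,c=grab(n); save(n,im); np.savez(n,im=im,d=d,T=c["world_from_camera"],K=c["K"],D=c["D"]); print(n,c["K"],c["D"],np.round(c["world_from_camera"],3))
s=observe();print(s)
E
```

```text
pics
scene [[459.83069501   0.         318.43610852]
 [  0.         459.83069501 240.59020149]
 [  0.           0.           1.        ]] [0.00898233 0.         0.         0.         0.        ] [[-7.370e-01 -4.530e-01  5.020e-01  1.217e+00]
 [ 6.760e-01 -4.960e-01  5.450e-01  7.160e-01]
 [ 1.000e-03  7.410e-01  6.710e-01  1.054e+00]
 [ 0.000e+00  0.000e+00  0.000e+00  1.000e+00]]
top [[563.02801531   0.         325.30696131]
 [  0.         563.02801531 233.19749373]
 [  0.           0.           1.        ]] [-0.02045904  0.          0.          0.          0.        ] [[-0.027  0.99  -0.139  0.348]
 [-1.    -0.026  0.01  -0.023]
 [ 0.006  0.139  0.99   1.494]
 [ 0.     0.     0.     1.   ]]
{'clock': 0.1, 'q': array([-1.24361335e+00,  3.51156189e-01,  1.65232451e+00, -4.00143194e-06,
        1.13910696e+00, -8.45688295e-02]), 'qd': array([ 0.0003246 , -0.0011643 , -0.00255821, -0.00031371,  0.00141698,
        0.00017588]), 'effort': array([ 1.24088729e-03, -4.98029530e+01, -2.85705668e+01,  7.01158075e-02,
        2.38874584e-02, -3.21007587e-05]), 'tool_pos': array([ 0.2200661 , -0.50374796,  0.23218311]), 'ee_rot': array([ 9.78882012e-01,  2.04425438e-01, -6.20062245e-05, -4.93627934e-04]), 'ft_force': array([-0.70118724, -0.41126242, -0.00268504]), 'ft_torque': array([ 0.02889895, -0.0044438 ,  0.01261984]), 'grip_force': 0.0, 'gripper_width': 0.09305164074807934}
```

View pics/scene.png

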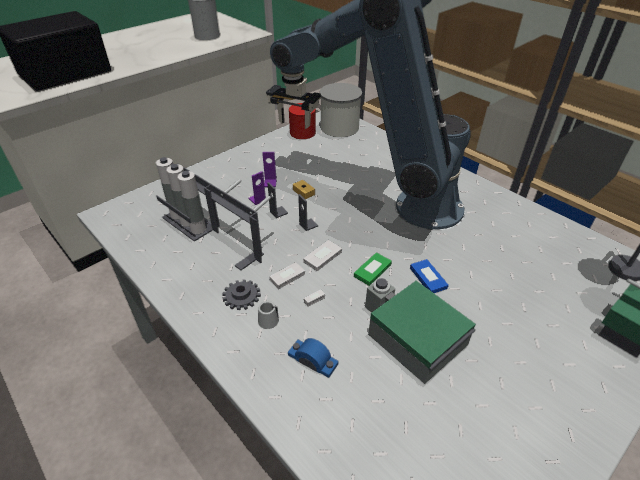

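View pics/top.png

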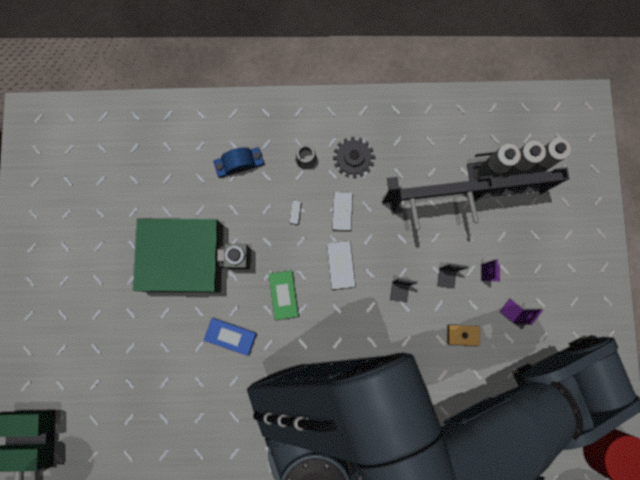

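The top view shows three bright cases at (341,265), (343,211) and (295,212). The two dark brackets are at (403,287) and (452,272), with purple look-alikes at (490,270) and (522,312). The green (284,295) and blue (230,337) cases are decoys. The locker lid is at (177,255), the latch button at (234,255), and the pegs at (414,215) and (473,207).

```bash
cat > m.py <<'E'
from h import *
z=np.load("top.npz"); im,d=z["im"],z["d"]; c=dict(K=z["K"],D=z["D"],world_from_camera=z["T"]); P=pts(c,d)
def fit(m,zt,n):
    ct=max(cv2.findContours(m.astype(np.uint8),0,1)[0],key=cv2.contourArea).reshape(-1,2)
    w=plane(c,ct,zt)[:,:2]; (cx,cy),(a,b),t=cv2.minAreaRect((w*1000).astype(np.float32))
    if a<b: a,b,t=b,a,t+90
    print(n,"c",round(cx),round(cy),"size",round(a),round(b),"ang",round((t+90)%180-90,1),"z",np.round(np.nanmedian(P[m][:,2])*1000))
hsv=cv2.cvtColor(im,cv2.COLOR_RGB2HSV)
def comp(m,u,v):
    n,l=cv2.connectedComponents(m.astype(np.uint8)); return (l==l[v,u])&m
Z=P[:,:,2]
for n,u,v in(("L",341,265),("M",343,211),("S",295,212)):
    fit(comp((Z>.012)&(Z<.032)&(hsv[:,:,1]<60),u,v),.02,n)
fit(comp((Z>.085)&(Z<.105),177,255),.095,"lid")
fit(comp((Z>.03),235,262),.05,"latch"); 
for u,v in((234,255),(237,266)): print("btn",P[v,u])
for n,u,v in(("sprk",353,150),("sleeve",306,160),("brass",463,335),("cap",238,160)):
    fit(comp(Z>.015,u,v),.03,n)
# brackets & pegs: point cloud in region
for n,(x0,y0,x1,y1) in(("b1",(385,270,420,305)),("b2",(432,255,470,292))):
    Q=P[y0:y1,x0:x1].reshape(-1,3); h=Q[Q[:,2]>.1]; f=Q[(Q[:,2]>.004)&(Q[:,2]<.02)]
    print(n,len(h),np.round(h.min(0),3) if len(h) else "",np.round(h.max(0),3) if len(h) else "",np.round(f.mean(0),3),len(f))
    if len(h)>3:
        print(cv2.minAreaRect((h[:,:2]*1000).astype(np.float32)))
Q=P[180:245,380:575].reshape(-1,3);h=Q[(Q[:,2]>.13)&(Q[:,2]<.2)]
print("rack",np.round(np.histogram(h[:,1],20)[0]),h.min(0),h.max(0))
save("crop",im,3,(380,170,590,350))
E
python3 m.py
```

```text
L c 470 -75 size 122 62 ang 4.4 z 20.0
M c 613 -84 size 103 49 ang -4.8 z 20.0
S c 613 42 size 63 23 ang -8.2 z 19.0
lid c 501 340 size 205 182 ang 87.8 z 95.0
latch c 503 309 size 297 190 ang 87.8 z 95.0
btn [0.49356936 0.18976291 0.11336627]
btn [0.46796918 0.18551421 0.09329273]
sprk c 762 -119 size 65 57 ang 18.3 z 29.0
sleeve c 764 9 size 61 54 ang -1.4 z 51.0
brass c 281 -385 size 80 48 ang 86.4 z 30.0
cap c 759 193 size 129 64 ang -74.3 z 44.0
b1 67 [ 0.411 -0.255  0.102] [ 0.425 -0.21   0.137] [ 0.398 -0.23   0.007] 309
((417.9661560058594, -232.65545654296875), (46.04438400268555, 6.248028755187988), 80.04808044433594)
b2 75 [ 0.444 -0.382  0.101] [ 0.457 -0.337  0.137] [ 0.435 -0.36   0.007] 337
((450.7498474121094, -359.25701904296875), (46.134727478027344, 6.842479705810547), 80.66155242919922)
rack [ 23  23  41  49  57  69  77  85  95 107 223 159 106 114 112 111 120 254
 114  56] [ 0.53404465 -0.62599165  0.13026597] [ 0.65882019 -0.18999934  0.19096407]
```

View pics/crop.png

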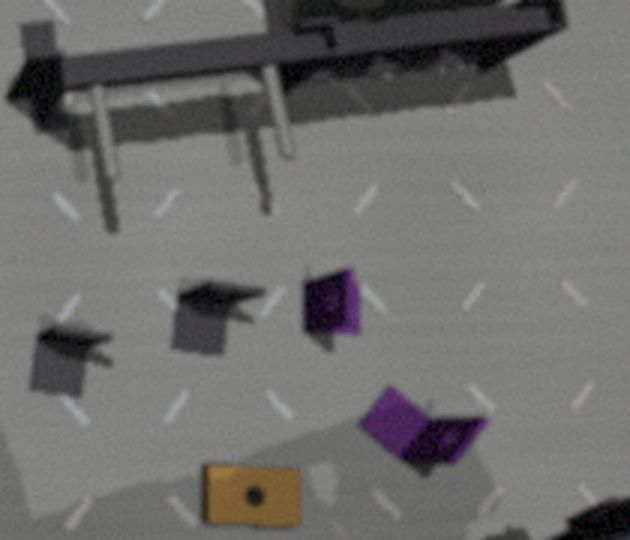

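```bash
cat >> m.py <<'E'
E
cat > m2.py <<'E'
from h import *
z=np.load("top.npz"); im,d=z["im"],z["d"]; c=dict(K=z["K"],D=z["D"],world_from_camera=z["T"]); P=pts(c,d)
for n,(x0,y0,x1,y1) in(("left",(405,192,425,240)),("right",(462,188,485,228))):
    Q=P[y0:y1,x0:x1].reshape(-1,3);Q=Q[Q[:,2]>.15]
    for x in np.arange(.53,.68,.01):
        q=Q[(Q[:,0]>=x)&(Q[:,0]<x+.01)]
        if len(q): print(n,round(x,2),len(q),np.round(np.r_[q.mean(0),q[:,1].min(),q[:,1].max(),q[:,2].max()],4))
    print("minx",np.sort(Q[:,0])[:4])
# rail line
Q=P[175:215,395:475].reshape(-1,3);Q=Q[(Q[:,2]>.168)&(Q[:,0]>.6)]
vx=cv2.fitLine((Q[:,:2]).astype(np.float32),cv2.DIST_HUBER,0,.01,.01).ravel();print("rail",len(Q),vx,np.degrees(np.arctan2(vx[1],vx[0])),np.percentile(Q[:,0],[1,50,99]))
w=optics.calibration("wrist");print(np.round(w["world_from_camera"],3))
E
python3 m2.py
```

```text
left 0.53 10 [ 0.5372 -0.2522  0.1847 -0.2568 -0.2473  0.1873]
left 0.54 21 [ 0.5449 -0.2519  0.184  -0.2572 -0.2462  0.191 ]
left 0.55 20 [ 0.5548 -0.2509  0.1805 -0.2564 -0.2464  0.1872]
left 0.56 21 [ 0.5645 -0.2501  0.1796 -0.2565 -0.2445  0.183 ]
left 0.57 22 [ 0.5749 -0.2491  0.1778 -0.2551 -0.243   0.1824]
left 0.58 20 [ 0.5851 -0.248   0.1752 -0.2532 -0.2421  0.1815]
left 0.59 19 [ 0.595  -0.2469  0.1729 -0.2519 -0.2419  0.1779]
left 0.6 20 [ 0.605  -0.2459  0.1714 -0.2524 -0.2407  0.1767]
left 0.61 75 [ 0.6145 -0.2521  0.1725 -0.2779 -0.227   0.1837]
left 0.62 52 [ 0.6262 -0.2513  0.1553 -0.276  -0.2315  0.1615]
left 0.63 19 [ 0.6315 -0.2555  0.1536 -0.2786 -0.2326  0.1573]
minx [0.53404465 0.53612269 0.53614987 0.53628433]
right 0.54 5 [ 0.5491 -0.3916  0.183  -0.3949 -0.3883  0.1859]
right 0.55 22 [ 0.5553 -0.3912  0.1851 -0.3975 -0.3863  0.1896]
right 0.56 20 [ 0.565  -0.3904  0.1839 -0.396  -0.3846  0.1892]
right 0.57 22 [ 0.5751 -0.3891  0.1805 -0.395  -0.3832  0.1889]
right 0.58 21 [ 0.5858 -0.3888  0.1767 -0.3953 -0.3824  0.1841]
right 0.59 21 [ 0.5952 -0.3879  0.1764 -0.3935 -0.3829  0.1824]
right 0.6 20 [ 0.6056 -0.3867  0.1736 -0.3923 -0.3819  0.1783]
right 0.61 20 [ 0.6153 -0.3858  0.1718 -0.3925 -0.3805  0.1782]
right 0.62 74 [ 0.627  -0.3897  0.1714 -0.422  -0.3645  0.1844]
right 0.63 40 [ 0.6344 -0.3967  0.1644 -0.4256 -0.3717  0.1837]
minx [0.54749032 0.54915851 0.54947295 0.5495945 ]
rail 292 [ 0.04802592 -0.9988461   0.6175048  -0.26201153] -87.24725 [0.60098658 0.6197198  0.63946733]
[[ 0.4    0.887  0.23   0.284]
 [-0.917  0.388  0.097 -0.476]
 [-0.003 -0.25   0.968  0.385]
 [ 0.     0.     0.     1.   ]]
```

>>> {"api": "send_rows", "payload": {"motion": [[0.7,0.97,0,0.94,100],[0.7,0.97,0,0.94,100],[0.7,0.97,0,0.94,100],[0.7,0.97,0,0.94,100],[0.7,0.97,0,0.94,100],[0.7,0.97,0,0.94,100],[0.7,0.97,0,0.94,100],[0.7,0.97,0,0.94,100],[0.7,0.97,0,0.94,100],[0.7,0.97,0,0.94,100]], "grip_force": 40}}

```text
clock: 1.1
tool_pos: [0.3605, -0.309, 0.2324]
ee_rot: [0.765, 0.644, -0.0, -0.0]
ft_force: [0.0, -0.7, 0.4]
gripper_width: 0.0565
grip_force: 0.0
```

>>> {"api": "send_rows", "payload": {"motion": [[0.58,0.77,0,0,100],[0.58,0.77,0,0,100],[0.58,0.77,0,0,100],[0.58,0.77,0,0,100],[0.58,0.77,0,0,100],[0,0,-0.5,0,100],[0,0,-0.5,0,100],[0,0,-0.5,0,100],[0,0,0,0,100],[0,0,0,0,100]]}}

```text
clock: 2.1
tool_pos: [0.4178, -0.2334, 0.2023]
ee_rot: [0.766, 0.642, -0.0, -0.0]
ft_force: [0.0, 0.1, -1.0]
gripper_width: 0.0565
grip_force: 0.0
```

```bash
cat > br.py <<'E'
from h import *
im,d,c=grab("wrist"); P=pts(c,d); t=observe()["tool_pos"]; Q=P.reshape(-1,3)
Q=Q[(Q[:,2]>.126)&(Q[:,2]<.14)&(np.hypot(Q[:,0]-t[0],Q[:,1]-t[1])<.06)]
print(len(Q),t.round(4), cv2.minAreaRect((Q[:,:2]*1000).astype(np.float32)) if len(Q) else "",Q.min(0),Q.max(0))
save("w%d"%(observe()["clock"]*100),im)
im,d,c=grab("top"); save("top2",im)
E
python3 br.py; ls pics
```

```text
567 [ 0.418  -0.2334  0.2027] ((420.0855712890625, -231.50369262695312), (46.4073486328125, 5.8160176277160645), 78.92420196533203) [ 0.41300114 -0.25473709  0.12761292] [ 0.42704074 -0.20832189  0.13254068]
crop.png
scene.png
top.png
top2.png
w215.png
```

View pics/top2.png

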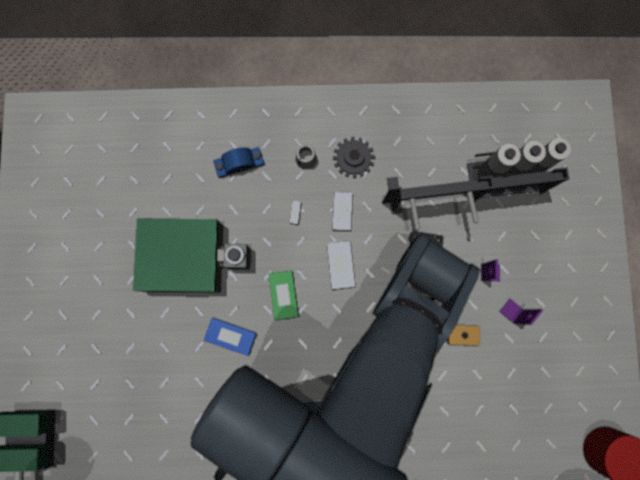

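The second top view confirms only three bright cases; there is no hidden case c. I'll grip bracket 1 now.

>>> {"api": "send_rows", "payload": {"motion": [[0.08,0.08,-0.92,-0.15,100],[0,0,-0.92,0,100],[0,0,-0.92,0,100],[0,0,-0.92,0,100],[0,0,0,0,255],[0,0,0,0,255],[0,0,0,0,255],[0,0,0,0,255],[0,0,0,0,255],[0,0,0,0,255]]}}

```text
clock: 3.2
tool_pos: [0.4199, -0.2315, 0.1294]
ee_rot: [0.771, 0.637, 0.0, 0.0]
ft_force: [-0.4, -0.1, 0.3]
gripper_width: 0.0134
grip_force: 0.0
```

>>> {"api": "send_rows", "payload": {"motion": [[0,0,0.5,0,255],[0,0,1,0,255],[0,0,1,0,255],[0,0,1,0,255],[0,0,1,0.3,255],[0,0,0,0.5,255],[0,0,0,0.5,255],[0,0,0,0.5,255],[0,0,0,0.5,255],[0,0,0,0.5,255]]}}

```text
clock: 4.2
tool_pos: [0.4195, -0.2312, 0.2194]
ee_rot: [0.669, 0.743, -0.0, -0.0]
ft_force: [0.3, 0.4, -3.8]
gripper_width: 0.0055
grip_force: 40.0
```

```bash
cat > bh.py <<'E'
from h import *
im,d,c=grab("wrist"); P=pts(c,d); s=observe();t=s["tool_pos"]; R=cv2.Rodrigues
q=s["ee_rot"]; a=2*np.arctan2(q[1],q[0]); ux=np.array([np.cos(a),np.sin(a)]); uy=np.array([np.sin(a),-np.cos(a)])
L=(P[:,:,:2]-t[:2]); X=L@ux; Y=L@uy; dz=P[:,:,2]-t[2]
m=(abs(Y)<.006)&(abs(X)>.009)&(abs(X)<.03)&(dz>-.05)&(dz<.02)
print("yaw y",np.degrees(a)-90,t.round(4),m.sum())
print("top dz pct",np.percentile(dz[m],[5,50,90,95,99]).round(4),"X range",X[m].min(),X[m].max(), "Y",np.median(Y[m]))
b=(dz[m]>np.percentile(dz[m],90)-.004); print("X ext top",X[m][b].min(),X[m][b].max())
save("w%d"%(s["clock"]*100),im)
im,d,c=grab("scene"); P=pts(c,d)
# hole: foreground/bg in scene view near tool
o,T=c["world_from_camera"][:3,3],None
save("s%d"%(s["clock"]*100),im)
E
python3 bh.py; ls pics
```

```text
yaw y 6.195012275841151 [ 0.4195 -0.2312  0.2194] 935
top dz pct [-0.0382 -0.0071  0.0079  0.0134  0.0185] X range -0.018632590174653955 0.023030063158309067 Y -7.716643193013703e-05
X ext top 0.009018300346290132 0.01009687076587256
crop.png
s425.png
scene.png
top.png
top2.png
w215.png
w425.png
```

```bash
python3 - <<'E'
import cv2
a=cv2.imread("pics/w425.png");b=cv2.imread("pics/s425.png")
b=cv2.resize(b[110:290,180:330],(400,480),interpolation=cv2.INTER_CUBIC)
a=cv2.resize(a[:, :],(400,300))
cv2.imwrite("pics/mix.png",cv2.hconcat([cv2.copyMakeBorder(a,0,180,0,0,0),b]))
E
```

```text
(no output)
```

View pics/mix.png

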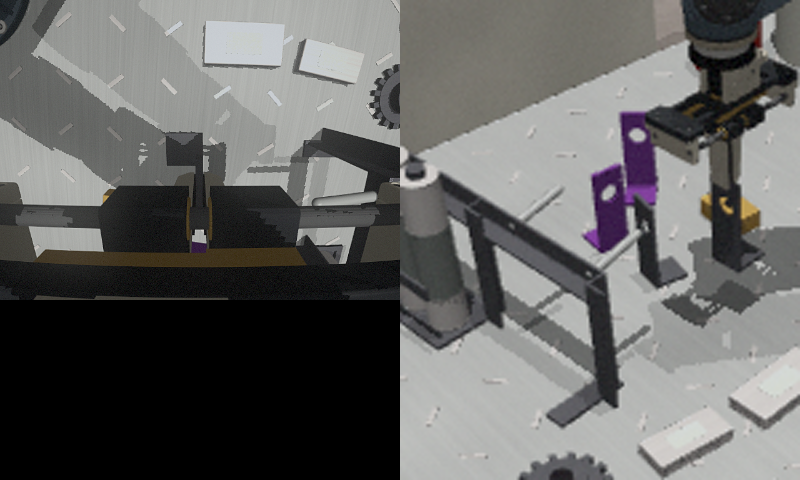

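```bash
cat > hole.py <<'E'
from h import *
s=observe();t=s["tool_pos"];q=s["ee_rot"]; a=2*np.arctan2(q[1],q[0]); ux=np.array([np.cos(a),np.sin(a),0]); n=np.array([np.sin(a),-np.cos(a),0])
if n[0]<0:n=-n
im,d,c=grab("scene")
v,u=np.mgrid[0:480,0:640]; o,r=rays(c,np.c_[u.ravel(),v.ravel()])
def onplane(off):
    k=((t+n*off-o)@n)/(r@n); W=o+r*k[:,None]; return W,k
W,k=onplane(.003); X=((W-t)@ux).reshape(480,640); Zr=(W[:,2]-t[2]).reshape(480,640); k=k.reshape(480,640)
near=abs(d-k)<.012
reg=(abs(X)<.03)&(Zr<-.015)&(Zr>-.16)
pl=near&reg; print("plate X",np.percentile(X[pl],[2,98]).round(4),"bottom",np.percentile(Zr[pl],[1,2]).round(4))
h=(d>k+.02)&(abs(X)<.018)&(Zr<-.012)&(Zr>-.075)
print("hole n",h.sum(),"px area exp", np.pi*.0125**2*pl.sum()/(.04*.1))
print("hole X",X[h].mean(),X[h].min(),X[h].max(),"Z",Zr[h].mean(),Zr[h].min(),Zr[h].max())
E
python3 hole.py
```

```text
plate X [-0.0231  0.0253] bottom [-0.1385 -0.1373]
hole n 17 px area exp 38.0427235395639
hole X 0.002451831661050245 -0.006026071999318135 0.011885064415900358 Z -0.04466918182133685 -0.05183248238795843 -0.037528248710262696
```

>>> {"api": "send_rows", "payload": {"motion": [[0,0,0.3,-0.18,255],[0.7,-0.2,0.33,0,255],[0.7,-0.2,0,0,255],[0.7,-0.2,0,0,255],[0.7,-0.2,0,0,255],[0.7,-0.2,0,0,255],[0.7,-0.2,0,0,255],[0.1,-0.05,0,0,255],[0,0,0,0,255],[0,0,0,0,255]]}}

```text
clock: 5.35
tool_pos: [0.5052, -0.2562, 0.2317]
ee_rot: [0.677, 0.736, -0.0, -0.0]
ft_force: [0.1, -0.4, -4.2]
gripper_width: 0.0051
grip_force: 40.0
```

```bash
cat > chk.py <<'E'
import sys
from h import *
im,d,c=grab("scene"); save(sys.argv[1],im,4,(200,130,320,280)); s=observe(); print(s["tool_pos"].round(4),s["ft_force"].round(1))
E
python3 chk.py i1; python3 hole.py
```

```text
[ 0.5052 -0.2562  0.2318] [-0.3 -0.  -3.7]
plate X [-0.023   0.0275] bottom [-0.1383 -0.1366]
hole n 16 px area exp 37.060975835317095
hole X 0.0032897216126237965 -0.0037905319545975045 0.010334775413538555 Z -0.043429007820778395 -0.052477224035078734 -0.0344243199991672
```

View pics/i1.png

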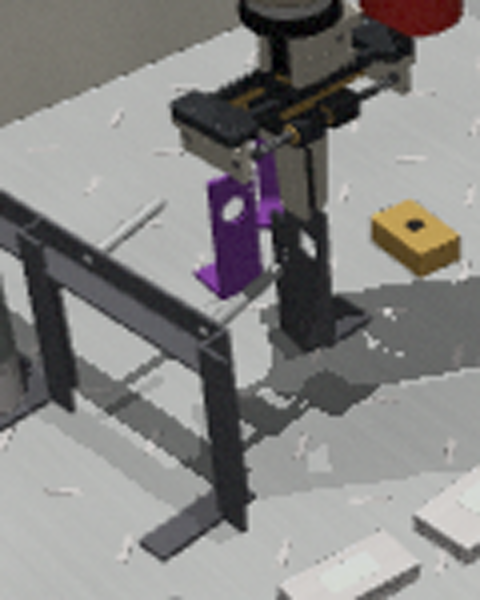

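The crop shows the peg tip at (278,272), with its line pointing at the hole at (308,245), so they're aligned. I'll feed the bracket on.

>>> {"api": "send_rows", "payload": {"motion": [[0.5,0.05,-0.1,0,255],[0.5,0.05,-0.1,0,255],[0.5,0.05,-0.1,0,255],[0.5,0.05,-0.1,0,255],[0.5,0.05,-0.1,0,255],[0.5,0.05,-0.1,0,255],[0.3,0.03,-0.07,0,255],[0,0,0,0,255],[0,0,0,0,255],[0,0,0,0,255]]}}

```text
clock: 6.45
tool_pos: [0.5715, -0.2499, 0.2183]
ee_rot: [0.677, 0.736, -0.0, -0.0]
ft_force: [0.3, 0.2, -3.5]
gripper_width: 0.0051
grip_force: 40.0
```

```bash
python3 chk.py i2;python3 hole.py
```

```text
[ 0.5715 -0.2499  0.2184] [ 0.1 -0.3 -3.4]
plate X [-0.0226  0.0284] bottom [-0.139  -0.1377]
hole n 5 px area exp 35.22019888985432
hole X 0.0034291919171036524 -0.003006436894093834 0.010329848386612465 Z -0.042124382134605856 -0.050567471298798794 -0.03479511769608501
```

View pics/i2.png

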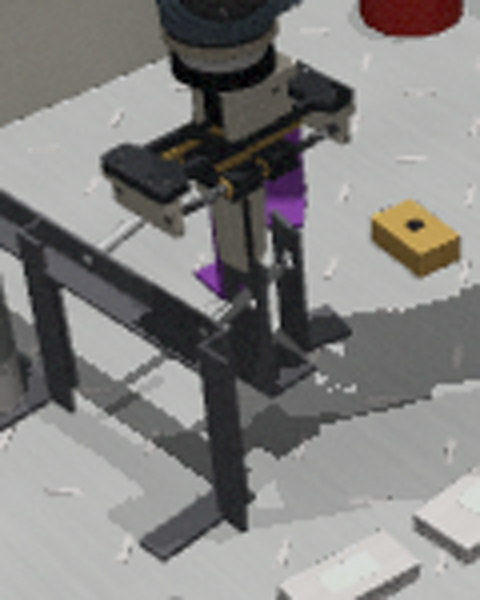

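The peg is through the hole with no contact force. I'll lower and release.

>>> {"api": "send_rows", "payload": {"motion": [[0,0,-0.12,0,255],[0,0,-0.12,0,255],[0,0,-0.1,0,255],[0,0,0,0,255],[0,0,0,0,160],[0,0,0,0,160],[0,0,0,0,160],[0,0,0,0,160],[0,0,0,0,160],[0,0,0,0,160]]}}

```text
clock: 7.55
tool_pos: [0.5718, -0.2498, 0.2114]
ee_rot: [0.677, 0.736, -0.0, -0.0]
ft_force: [0.0, -1.1, 0.5]
gripper_width: 0.0344
grip_force: 0.0
```

>>> {"api": "send_rows", "payload": {"motion": [[0,0,0.3,0,130],[0,0,0.5,0,130],[0,0,1,0,100],[0,0,0.5,0,100],[-1,-0.7,0,-0.4,100],[-1,-0.9,0,-0.4,100],[-1,-0.9,0,-0.4,100],[-1,-0.9,0,-0.4,100],[-1,-0.9,0,-0.4,100],[-1,-0.9,0,-0.4,100]]}}

```text
clock: 8.55
tool_pos: [0.451, -0.3545, 0.258]
ee_rot: [0.764, 0.645, 0.0, 0.0]
ft_force: [-0.2, 0.7, -0.8]
gripper_width: 0.0565
grip_force: 0.0
```

```bash
cat > br2.py <<'E'
from h import *
im,d,c=grab("wrist"); P=pts(c,d); t=observe()["tool_pos"]; Q=P.reshape(-1,3)
Q=Q[(Q[:,2]>.126)&(Q[:,2]<.14)&(np.hypot(Q[:,0]-.452,Q[:,1]+.359)<.05)]
print(len(Q),t.round(4), cv2.minAreaRect((Q[:,:2]*1000).astype(np.float32)) if len(Q) else "")
im,d,c=grab("scene"); save("i3",im,4,(200,130,320,280))
E
python3 br2.py
```

```text
394 [ 0.4487 -0.3567  0.258 ] ((452.9612121582031, -357.8882141113281), (46.13102340698242, 5.9192705154418945), 80.6615219116211)
```

View pics/i3.png

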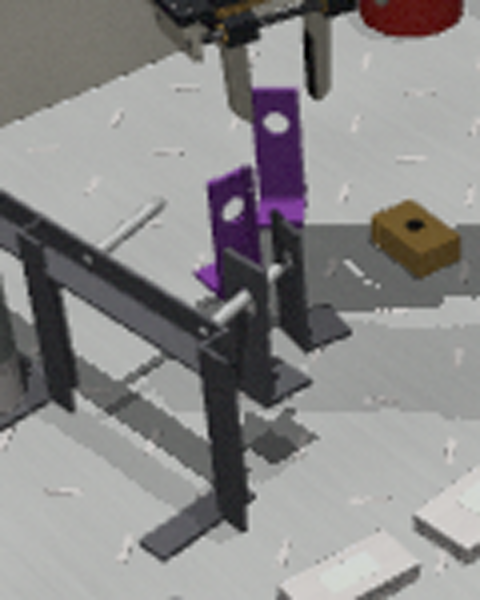

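Bracket 1 hangs on the left peg at (245,290). Bracket 2 is next.

>>> {"api": "send_rows", "payload": {"motion": [[0.19,-0.08,0,0,100],[0,0,-0.95,0,100],[0,0,-0.95,0,100],[0,0,-0.95,0,100],[0,0,-0.95,0,100],[0,0,-0.95,0,100],[0,0,-0.95,0,100],[0,0,-0.75,0,100],[0,0,0,0,255],[0,0,0,0,255]]}}

```text
clock: 9.65
tool_pos: [0.4564, -0.355, 0.1288]
ee_rot: [0.763, 0.646, 0.0, 0.0]
ft_force: [0.1, 0.4, 0.6]
gripper_width: 0.045
grip_force: 0.0
```

>>> {"api": "send_rows", "payload": {"motion": [[0,0,0,0,255],[0,0,0,0,255],[0,0,0,0,255],[0,0,0,0,255],[0,0,0,0,255],[0,0,0,0,255],[0,0,0,0,255],[0,0,0.5,0,255],[0,0,1,0,255],[0,0,1,0,255]]}}

```text
clock: 10.65
tool_pos: [0.4554, -0.3551, 0.179]
ee_rot: [0.764, 0.646, 0.0, -0.001]
ft_force: [-0.2, -0.2, -3.9]
gripper_width: 0.0056
grip_force: 40.0
```

>>> {"api": "send_rows", "payload": {"motion": [[0,0,1,0.35,255],[0,0,1,0.35,255],[0,0,0.1,0.35,255],[0,0,0,0.35,255],[0,0,0,0.35,255],[0,0,0,0.35,255],[0,0,0,0.35,255],[0,0,0,0,255],[0,0,0,0,255],[0,0,0,0,255]]}}

```text
clock: 11.65
tool_pos: [0.4556, -0.3553, 0.2205]
ee_rot: [0.675, 0.738, 0.0, -0.0]
ft_force: [0.7, -0.1, -3.3]
gripper_width: 0.0059
grip_force: 40.0
```

```bash
python3 hole.py; python3 -c "
from h import *
s=observe();q=s['ee_rot'];print(s['tool_pos'],np.degrees(2*np.arctan2(q[1],q[0]))-90)"
```

```text
plate X [-0.0249  0.0257] bottom [-0.1289 -0.1275]
hole n 14 px area exp 31.661363461959635
hole X 0.0019304541477006036 -0.004944508152773175 0.009638857338787183 Z -0.035009164459979654 -0.043049526395501414 -0.026278312617527444
[ 0.45554794 -0.35537926  0.22049784] 5.070693959191431
```

>>> {"api": "send_rows", "payload": {"motion": [[0.3,-0.25,0.1,0,255],[0.7,-0.45,0.1,0,255],[0.7,-0.45,0,0,255],[0.7,-0.45,0,0,255],[0.57,-0.23,0,0,255],[0,0,0,0,255],[0,0,0,0,255],[0,0,0,0,255],[0,0,0,0,255],[0,0,0,0,255]]}}

```text
clock: 12.7
tool_pos: [0.5147, -0.3919, 0.2246]
ee_rot: [0.675, 0.738, -0.0, 0.0]
ft_force: [0.6, 0.1, -2.6]
gripper_width: 0.0058
grip_force: 40.0
```

```bash
python3 hole.py; python3 -c "
from h import *
im,d,c=grab('scene'); save('j1',im,4,(180,130,300,280))
s=observe();print(s['tool_pos'])"
```

```text
plate X [-0.0249  0.0262] bottom [-0.129  -0.1279]
hole n 12 px area exp 30.802334220743678
hole X 0.0013289314355493303 -0.005729180468030829 0.009185108474947959 Z -0.03462630054910439 -0.042280531691441775 -0.025868622932406576
[ 0.51483077 -0.39196623  0.22460889]
```

View pics/j1.png

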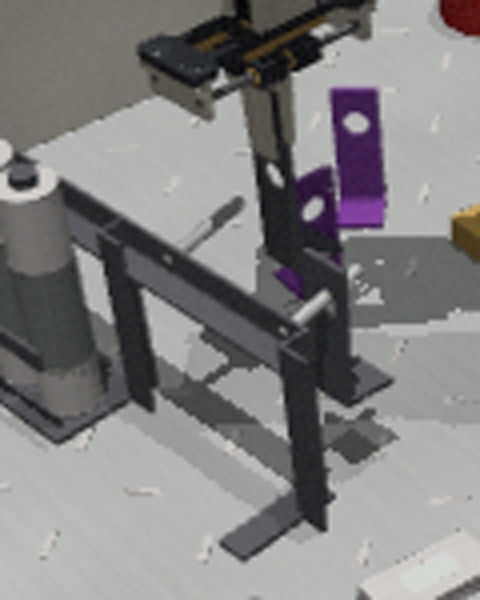

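The right peg's line runs from (180,248) to its tip at (240,204) and on towards the hole at (274,176), so it's aligned.

>>> {"api": "send_rows", "payload": {"motion": [[0.5,0.05,-0.1,0,255],[0.5,0.05,-0.1,0,255],[0.5,0.05,-0.1,0,255],[0.5,0.05,-0.1,0,255],[0.5,0.05,-0.1,0,255],[0.5,0.05,-0.1,0,255],[0.3,0.03,-0.07,0,255],[0,0,0,0,255],[0,0,0,0,255],[0,0,0,0,255]]}}

```text
clock: 13.8
tool_pos: [0.5807, -0.3855, 0.2112]
ee_rot: [0.675, 0.738, -0.0, 0.0]
ft_force: [0.8, -0.1, -2.5]
gripper_width: 0.0056
grip_force: 40.0
```

>>> {"api": "send_rows", "payload": {"motion": [[0,0,-0.12,0,255],[0,0,-0.12,0,255],[0,0,-0.1,0,255],[0,0,0,0,255],[0,0,0,0,160],[0,0,0,0,160],[0,0,0,0,160],[0,0,0,0,160],[0,0,0,0,160],[0,0,0,0,160]]}}

```text
clock: 14.8
tool_pos: [0.581, -0.3854, 0.2042]
ee_rot: [0.675, 0.738, -0.0, -0.0]
ft_force: [0.3, -0.0, -0.6]
gripper_width: 0.0348
grip_force: 0.0
```

>>> {"api": "send_rows", "payload": {"motion": [[0,0,0.4,0,130],[0,0,1,0,130],[0,0,1,0,130],[0,0,0.6,0,130],[-0.3,0.5,0,-0.2,255],[-0.3,1,0,-0.2,255],[-0.3,1,0,-0.2,255],[-0.3,1,0,-0.2,255],[-0.3,1,0,-0.2,255],[-0.3,1,0,-0.2,255]]}}

```text
clock: 15.8
tool_pos: [0.5446, -0.2746, 0.2645]
ee_rot: [0.72, 0.694, 0.0, 0.0]
ft_force: [0.5, -0.3, -0.2]
gripper_width: 0.0026
grip_force: 0.0
```

>>> {"api": "send_rows", "payload": {"motion": [[-0.1,1,0,0,255],[-0.1,1,0,0,255],[-0.1,1,0,0,255],[-0.1,1,0,0,255],[-0.1,1,0,0,255],[-0.1,1,0,0,255],[-0.1,1,0,0,255],[-0.1,1,0,0,255],[-0.1,1,0,0,255],[-0.1,1,0,0,255]]}}

```text
clock: 16.8
tool_pos: [0.5247, -0.0738, 0.2642]
ee_rot: [0.72, 0.694, 0.0, 0.0]
ft_force: [1.1, 0.2, -0.0]
gripper_width: 0.0004
grip_force: 0.0
```

>>> {"api": "send_rows", "payload": {"motion": [[-0.1,1,0,0,255],[-0.1,1,0,0,255],[-0.1,1,0,0,255],[-0.1,1,0,0,255],[-0.1,1,0,0,255],[-0.1,1,0,0,255],[-0.1,1,0,0,255],[-0.1,1,0,0,255],[0,0,0,0,255],[0,0,0,0,255]]}}

```text
clock: 17.8
tool_pos: [0.5087, 0.085, 0.2642]
ee_rot: [0.719, 0.695, -0.0, 0.0]
ft_force: [-0.6, -0.2, -0.1]
gripper_width: 0.0006
grip_force: 0.0
```

```bash
python3 - <<'E'
from h import *
s=observe();q=s['ee_rot'];print(s['tool_pos'],np.degrees(2*np.arctan2(q[1],q[0]))-90)
im,d,c=grab('wrist');P=pts(c,d);Q=P.reshape(-1,3)
h=Q[(Q[:,2]>.104)&(Q[:,2]<.12)&(Q[:,1]<.215)&(Q[:,1]>.15)&(abs(Q[:,0]-.495)<.05)]
print("btn",len(h),h.min(0),h.max(0),h.mean(0)) if len(h) else 0
im,d,c=grab('scene'); save('k1',im,3,(180,130,380,310))
E
```

```text
[0.50874937 0.08497094 0.26422654] -2.0115460669255043
btn 1149 [0.48133924 0.17725782 0.10531068] [0.5129713  0.20793094 0.11447687] [0.49727095 0.19268162 0.11208297]
```

View pics/k1.png

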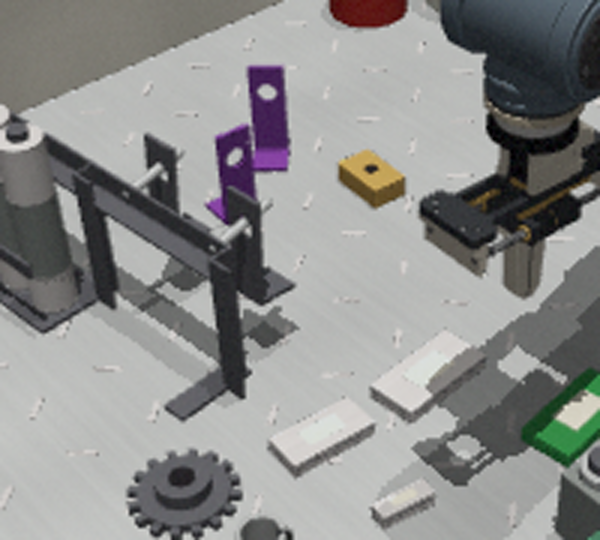

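Both brackets hang on their pegs, at (165,165) and (245,230). Now the latch.

>>> {"api": "send_rows", "payload": {"motion": [[-0.1,0.8,0,0,255],[-0.1,1,0,0,255],[-0.1,1,-0.5,0,255],[-0.1,1,-1,0,255],[-0.2,1,-1,0,255],[0,0.25,-1,0,255],[0,0,-1,0,255],[0,0,-1,0,255],[0,0,-0.5,0,255],[0,0,0,0,255]]}}

```text
clock: 18.9
tool_pos: [0.4966, 0.185, 0.1433]
ee_rot: [0.72, 0.694, -0.001, -0.0]
ft_force: [0.7, 0.4, 0.1]
gripper_width: 0.0006
grip_force: 0.0
```

>>> {"api": "send_rows", "payload": {"motion": [[0,0,-0.5,0,255],[0,0,-0.4,0,255],[0,0,-0.2,0,255],[0,0,-0.15,0,255],[0,0,0,0,255],[0,-0.7,0.7,0,255],[0,-1,0.7,0,255],[0,-1,0.7,0,255],[0,-1,0.7,0,255],[0,-1,0.7,0,255]]}}

```text
clock: 19.9
tool_pos: [0.4965, 0.0901, 0.1906]
ee_rot: [0.72, 0.694, -0.0, -0.0]
ft_force: [0.6, -0.3, 0.1]
gripper_width: 0.0005
grip_force: 0.0
```

```bash
cat > lid.py <<'E'
from h import *
im,d,c=grab("top"); P=pts(c,d); hsv=cv2.cvtColor(im,cv2.COLOR_RGB2HSV)
m=(P[:,:,2]>.06)&(P[:,:,1]>.25)&(P[:,:,1]<.6)&(P[:,:,0]>.38)
Q=P[m]; print("max z",np.nanmax(Q[:,2]),"y of high",np.median(Q[Q[:,2]>.15][:,1]) if (Q[:,2]>.15).any() else None)
E
python3 lid.py
```

```text
max z 0.2691281849755722 y of high 0.5151700486373989
```

>>> {"api": "send_rows", "payload": {"motion": [[-0.13,-0.8,0.3,-1,0],[-0.13,-0.8,0.3,-1,0],[-0.13,-0.8,0.3,-1,0],[-0.13,-0.8,0.3,-1,0],[-0.13,-0.8,0.3,-1,0],[-0.13,-0.8,0.3,-1,0],[-0.13,-0.8,0.3,-1,0],[-0.13,-0.8,0.3,-1,0],[-0.13,-0.8,0.3,-1,0],[-0.13,-0.8,0.3,-1,0]]}}

```text
clock: 20.95
tool_pos: [0.4703, -0.0692, 0.2499]
ee_rot: [0.971, 0.239, -0.0, -0.0]
ft_force: [-0.5, -0.5, 0.3]
gripper_width: 0.076
grip_force: 0.0
```

>>> {"api": "send_rows", "payload": {"motion": [[0,0,0,-1,0],[0,0,0,-1,0],[0,0,0,-1,0],[0,0,0,-0.9,0],[0,0,0,0,0],[0,0,0,0,0],[0,0,0,0,0],[0,0,0,0,0],[0,0,0,0,0],[0,0,0,0,0]]}}

```text
clock: 21.95
tool_pos: [0.4709, -0.0684, 0.2492]
ee_rot: [0.999, 0.04, -0.0, -0.0]
ft_force: [-0.6, 1.1, -0.9]
gripper_width: 0.0929
grip_force: 0.0
```

```bash
cat > case.py <<'E'
import sys
from h import *
# args: z_lo z_hi [cx cy r]
zl,zh,cx,cy,r=map(float,sys.argv[1:6])
s=observe();q=s['ee_rot'];ty=np.degrees(2*np.arctan2(q[1],q[0]))-90
print("tcp",s['tool_pos'].round(4),"yyaw",round(ty,2))
im,d,c=grab('wrist');P=pts(c,d);hsv=cv2.cvtColor(im,cv2.COLOR_RGB2HSV)
m=(P[:,:,2]>zl)&(P[:,:,2]<zh)&(np.hypot(P[:,:,0]-cx,P[:,:,1]-cy)<r)&(hsv[:,:,1]<60)
m=cv2.morphologyEx(m.astype(np.uint8),cv2.MORPH_OPEN,np.ones((3,3)))
n,l,st,_=cv2.connectedComponentsWithStats(m)
for i in range(1,n):
    if st[i,4]<200: continue
    Q=P[l==i]; (x,y),(a,b),t=cv2.minAreaRect((Q[:,:2]*1000).astype(np.float32))
    if a<b:a,b,t=b,a,t+90
    print("n",st[i,4],"c",round(x,1),round(y,1),"size",round(a,1),round(b,1),"ang",round((t+90)%180-90,2),"z",Q[:,2].mean().round(4))
save("c%d"%(s["clock"]*100),im)
E
python3 case.py .012 .028 .47 -.075 .15
```

```text
tcp [ 0.4709 -0.0684  0.2492] yyaw -85.46
n 2530 c 592.1 -80.0 size 55.3 49.6 ang -4.31 z 0.0202
n 5830 c 472.1 -73.7 size 122.2 62.4 ang 4.59 z 0.0204
```

>>> {"api": "send_rows", "payload": {"motion": [[0.03,-0.28,-1,0,0],[0,0,-1,0,0],[0,0,-1,0,0],[0,0,-1,0,0],[0,0,-1,0,0],[0,0,-1,0,0],[0,0,-1,0,0],[0,0,-1,0,0],[0,0,-1,0,0],[0,0,-1,0,0]]}}

```text
clock: 23.0
tool_pos: [0.4717, -0.074, 0.0485]
ee_rot: [0.999, 0.04, 0.0, 0.0]
ft_force: [0.8, -0.2, 0.4]
gripper_width: 0.0928
grip_force: 0.0
```

>>> {"api": "send_rows", "payload": {"motion": [[0,0,-0.9,0,0],[0,0,-0.65,0,0],[0,0,0,0,0],[0,0,0,0,255],[0,0,0,0,255],[0,0,0,0,255],[0,0,0,0,255],[0,0,0,0,255],[0,0,0,0,255],[0,0,0,0,255]]}}

```text
clock: 24.0
tool_pos: [0.4718, -0.0741, 0.0186]
ee_rot: [0.999, 0.039, 0.0, 0.0]
ft_force: [-1.2, -0.5, 5.9]
gripper_width: 0.0615
grip_force: 40.0
```

>>> {"api": "send_rows", "payload": {"motion": [[0,0,0.5,0,255],[0,0,1,0,255],[0,0,1,0,255],[0,0,1,0,255],[0,0,1,0,255],[0,0,1,0,255],[0,0.5,1,0,255],[0,1,0.5,0,255],[0,1,0,0,255],[0,1,0,0,255]]}}

```text
clock: 25.0
tool_pos: [0.4713, -0.0032, 0.1589]
ee_rot: [0.999, 0.039, 0.0, -0.0]
ft_force: [-1.2, -0.6, -2.8]
gripper_width: 0.0618
grip_force: 40.0
```

>>> {"api": "send_rows", "payload": {"motion": [[0.07,1,0,-0.11,255],[0.07,1,0,-0.11,255],[0.07,1,0,-0.11,255],[0.07,1,0,-0.11,255],[0.07,1,0,-0.11,255],[0.07,1,0,-0.11,255],[0.07,1,0,-0.11,255],[0.07,1,0,-0.11,255],[0.07,1,0,-0.11,255],[0.07,1,0,-0.11,255]]}}

```text
clock: 26.0
tool_pos: [0.4851, 0.1968, 0.1585]
ee_rot: [1.0, -0.018, -0.0, 0.0]
ft_force: [0.4, -0.7, -3.1]
gripper_width: 0.0615
grip_force: 40.0
```

>>> {"api": "send_rows", "payload": {"motion": [[0.1,1,0,0,255],[0.1,1,0,0,255],[0.1,1,0,0,255],[0.1,1,0,0,255],[0.1,1,0,0,255],[0.1,1,0,0,255],[0.1,0.45,0,0,255],[0,0,0,0,255],[0,0,0,0,255],[0,0,0,0,255]]}}

```text
clock: 27.0
tool_pos: [0.4995, 0.3241, 0.1582]
ee_rot: [1.0, -0.019, -0.0, 0.0]
ft_force: [-0.3, 0.1, -3.3]
gripper_width: 0.0617
grip_force: 40.0
```

```bash
python3 - <<'E'
from h import *
s=observe();q=s['ee_rot'];print(s['tool_pos'].round(4),np.degrees(2*np.arctan2(q[1],q[0]))-90,s["gripper_width"],s["ft_force"])
im,d,c=grab('wrist');P=pts(c,d);save("c_a",im)
m=(P[:,:,2]>.064)&(P[:,:,2]<.076)
Q=P[m];print("wall pts",len(Q),np.nanpercentile(Q[:,0],[1,99]),np.nanpercentile(Q[:,1],[1,99]))
for y in(.26,.29,.32,.35,.38,.41):
    q=Q[abs(Q[:,1]-y)<.01]; hi=q[q[:,0]>.5]; lo=q[q[:,0]<.5]
    print(y,len(hi),hi[:,0].mean() if len(hi) else None,len(lo),lo[:,0].mean() if len(lo) else None)
for x in(.45,.5,.55):
    q=Q[abs(Q[:,0]-x)<.015]; lo=q[q[:,1]<.34]; hi=q[q[:,1]>.34]
    print(x,len(lo),lo[:,1].mean() if len(lo) else None,len(hi),hi[:,1].mean() if len(hi) else None)
E
```

```text
[0.4995 0.3241 0.1582] -92.1217927625827 0.061676140348913236 [-0.28595948  0.12030583 -3.33435716]
wall pts 10219 [0.46843683 0.59510098] [0.20003131 0.46637853]
0.26 299 0.5873673668418207 0 None
0.29 295 0.5881437823828176 0 None
0.32 300 0.5891813100061382 0 None
0.35 298 0.5903942690928761 0 None
0.38 294 0.5917053507642905 0 None
0.41 287 0.5926543378283546 0 None
0.45 48 0.24496395572859206 0 None
0.5 476 0.24275770475507508 1106 0.4516608922341257
0.55 502 0.24310404203445876 1274 0.45003742088650106
```

View pics/c_a.png

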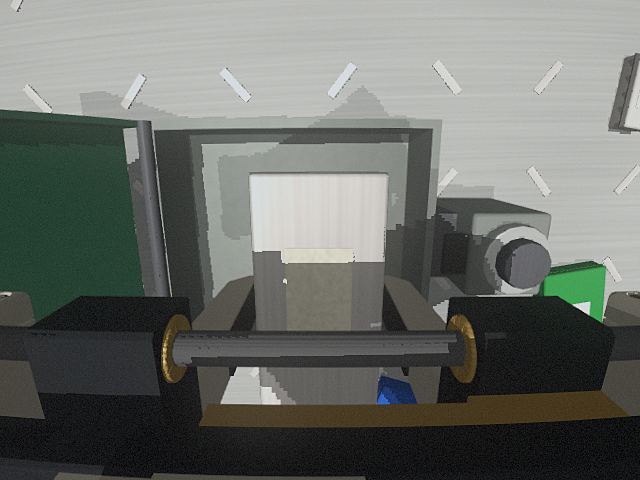

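The held case is centred over the open locker, with the lid standing clear at left. Lowering now.

>>> {"api": "send_rows", "payload": {"motion": [[0,0,-0.6,0,255],[0,0,-1,0,255],[0,0,-1,0,255],[0,0,-1,0,255],[0,0,-1,0,255],[0,0,-1,0,255],[0,0,-0.6,0,255],[0,0,-0.3,0,255],[0,0,-0.1,0,255],[0,0,0,0,255]]}}

```text
clock: 28.05
tool_pos: [0.4998, 0.325, 0.0265]
ee_rot: [1.0, -0.018, 0.0, -0.0]
ft_force: [0.3, 0.5, -3.4]
gripper_width: 0.0618
grip_force: 40.0
```

>>> {"api": "send_rows", "payload": {"motion": [[0,0,0,0,255],[0,0,0,0,30],[0,0,0,0,30],[0,0,0,0,30],[0,0,0,0,30],[0,0,0,0,30],[0,0,0.5,0,30],[0,0,1,0,30],[0,0,1,0,30],[0,0,1,0,30]]}}

```text
clock: 29.05
tool_pos: [0.4996, 0.325, 0.0977]
ee_rot: [1.0, -0.018, 0.0, -0.0]
ft_force: [0.7, -0.3, 1.1]
gripper_width: 0.0821
grip_force: 0.0
```

>>> {"api": "send_rows", "payload": {"motion": [[0,0,1,0,30],[0,0,1,0,30],[0,0,1,0,30],[0,0,1,0,30],[0,0,0.5,0,30],[0,0,0,0,30],[0,0,0,0,30],[0,0,0,0,30],[0,0,0,0,30],[0,0,0,0,30]]}}

```text
clock: 30.05
tool_pos: [0.4994, 0.3249, 0.1857]
ee_rot: [1.0, -0.018, -0.0, 0.0]
ft_force: [-0.1, 0.2, -0.5]
gripper_width: 0.0821
grip_force: 0.0
```

```bash
python3 case.py .020 .032 .5 .325 .08
```

```text
tcp [0.4994 0.3249 0.1857] yyaw -92.08
n 8435 c 500.7 325.8 size 121.7 62.3 ang -2.09 z 0.0264
```

>>> {"api": "send_rows", "payload": {"motion": [[0.2,-0.6,0.3,-0.05,30],[0.27,-1,0.3,-0.05,30],[0.27,-1,0,-0.05,30],[0.27,-1,0,-0.05,30],[0.27,-1,0,-0.05,30],[0.27,-1,0,-0.05,30],[0.27,-1,0,-0.05,30],[0.27,-1,0,-0.05,30],[0.27,-1,0,-0.05,30],[0.27,-1,0,0,30]]}}

```text
clock: 31.1
tool_pos: [0.5524, 0.1314, 0.1987]
ee_rot: [0.999, -0.042, 0.0, 0.0]
ft_force: [-0.0, 0.7, 0.7]
gripper_width: 0.082
grip_force: 0.0
```

>>> {"api": "send_rows", "payload": {"motion": [[0.27,-1,0,0,30],[0.27,-1,0,0,30],[0.27,-1,0,0,30],[0.27,-1,0,0,30],[0.27,-1,0,0,30],[0.27,-1,0,0,30],[0.27,-1,0,0,30],[0.27,-1,0,0,30],[0.27,-1,0,0,30],[0.27,-1,0,0,30]]}}

```text
clock: 32.1
tool_pos: [0.6061, -0.0687, 0.1987]
ee_rot: [0.999, -0.042, 0.0, 0.0]
ft_force: [-0.4, 0.9, -0.1]
gripper_width: 0.082
grip_force: 0.0
```

>>> {"api": "send_rows", "payload": {"motion": [[0.3,-0.8,0,0,30],[0,0,0,0,30],[0,0,0,0,30],[0,0,0,0,30],[0,0,0,0,30],[0,0,0,0,30],[0,0,0,0,30],[0,0,0,0,30],[0,0,0,0,30],[0,0,0,0,30]]}}

```text
clock: 33.1
tool_pos: [0.6122, -0.083, 0.1983]
ee_rot: [0.999, -0.042, 0.0, -0.0]
ft_force: [0.4, 0.8, -0.2]
gripper_width: 0.0819
grip_force: 0.0
```

```bash
python3 case.py .012 .028 .613 -.084 .08
```

```text
tcp [ 0.6122 -0.083   0.1983] yyaw -94.78
n 5098 c 616.0 -82.2 size 102.8 49.4 ang -4.84 z 0.0203
```

>>> {"api": "send_rows", "payload": {"motion": [[0.16,0.03,-1,0,30],[0,0,-1,0,30],[0,0,-1,0,30],[0,0,-1,0,30],[0,0,-1,0,30],[0,0,-1,0,30],[0,0,-1,0,30],[0,0,-1,0,30],[0,0,-0.7,0,30],[0,0,-0.3,0,30]]}}

```text
clock: 34.15
tool_pos: [0.6148, -0.0823, 0.0169]
ee_rot: [0.999, -0.042, -0.001, -0.0]
ft_force: [-0.2, 0.4, -0.1]
gripper_width: 0.082
grip_force: 0.0
```

>>> {"api": "send_rows", "payload": {"motion": [[0,0,0,0,255],[0,0,0,0,255],[0,0,0,0,255],[0,0,0,0,255],[0,0,0,0,255],[0,0,0,0,255],[0,0,0,0,255],[0,0,0,0,255],[0,0,0.5,0,255],[0,0,1,0,255]]}}

```text
clock: 35.15
tool_pos: [0.614, -0.0821, 0.0473]
ee_rot: [0.999, -0.042, -0.002, -0.0]
ft_force: [0.4, -0.4, -4.4]
gripper_width: 0.0487
grip_force: 40.0
```

>>> {"api": "send_rows", "payload": {"motion": [[0,0,1,0,255],[0,0,1,0,255],[0,0,1,0,255],[0,0,1,0,255],[0,0,1,0,255],[-0.1,0.4,1,0,255],[-0.27,1,0,0.09,255],[-0.27,1,0,0.09,255],[-0.27,1,0,0.09,255],[-0.27,1,0,0.09,255]]}}

```text
clock: 36.15
tool_pos: [0.591, 0.0064, 0.1683]
ee_rot: [1.0, -0.023, -0.0, -0.0]
ft_force: [-0.2, -0.2, -2.7]
gripper_width: 0.0487
grip_force: 40.0
```

>>> {"api": "send_rows", "payload": {"motion": [[-0.28,1,0,0.09,255],[-0.28,1,0,0,255],[-0.28,1,0,0,255],[-0.28,1,0,0,255],[-0.28,1,0,0,255],[-0.28,1,0,0,255],[-0.28,1,0,0,255],[-0.28,1,0,0,255],[-0.28,1,0,0,255],[-0.28,1,0,0,255]]}}

```text
clock: 37.15
tool_pos: [0.5351, 0.2063, 0.1683]
ee_rot: [1.0, -0.018, -0.0, 0.0]
ft_force: [0.2, 0.1, -3.9]
gripper_width: 0.0489
grip_force: 40.0
```

>>> {"api": "send_rows", "payload": {"motion": [[-0.28,1,0,0,255],[-0.28,1,0,0,255],[-0.28,1,0,0,255],[-0.28,1,0,0,255],[-0.28,1,0,0,255],[-0.28,0.95,0,0,255],[0,0,0,0,255],[0,0,0,0,255],[0,0,0,0,255],[0,0,0,0,255]]}}

```text
clock: 38.15
tool_pos: [0.5024, 0.3238, 0.1683]
ee_rot: [1.0, -0.019, -0.0, 0.0]
ft_force: [-0.8, -0.7, -3.2]
gripper_width: 0.049
grip_force: 40.0
```

```bash
python3 case.py .140 .190 .5 .325 .08;python3 case.py .020 .032 .5 .325 .08
```

```text
tcp [0.5024 0.3238 0.1683] yyaw -92.14
n 16540 c 521.0 323.8 size 78.9 67.0 ang 88.18 z 0.1704
n 2230 c 459.7 326.0 size 49.2 16.2 ang 87.42 z 0.1699
tcp [0.5024 0.324  0.1683] yyaw -92.13
n 1774 c 551.5 324.0 size 62.1 20.2 ang 87.84 z 0.0261
```

>>> {"api": "send_rows", "payload": {"motion": [[-0.13,0.09,-0.6,0,255],[0,0,-1,0,255],[0,0,-1,0,255],[0,0,-1,0,255],[0,0,-1,0,255],[0,0,-0.8,0,255],[0,0,-0.5,0,255],[0,0,-0.2,0,255],[0,0,-0.05,0,255],[0,0,0,0,255]]}}

```text
clock: 39.25
tool_pos: [0.4999, 0.3266, 0.0457]
ee_rot: [1.0, -0.018, 0.0, -0.0]
ft_force: [-0.4, -0.0, -3.4]
gripper_width: 0.0486
grip_force: 40.0
```

>>> {"api": "send_rows", "payload": {"motion": [[0,0,0,0,255],[0,0,0,0,50],[0,0,0,0,50],[0,0,0,0,50],[0,0,0,0,50],[0,0,0,0,50],[0,0,0.5,0,50],[0,0,1,0,50],[0,0,1,0,50],[0,0,1,0,50]]}}

```text
clock: 40.25
tool_pos: [0.4996, 0.3264, 0.1167]
ee_rot: [1.0, -0.018, 0.0, -0.0]
ft_force: [0.2, 0.3, 0.6]
gripper_width: 0.0749
grip_force: 0.0
```

>>> {"api": "send_rows", "payload": {"motion": [[0,0,1,0,50],[0,0,1,0,50],[0,0,1,0,50],[0,0,1,0,50],[0,0,0.5,0,50],[0,0,0,0,50],[0,0,0,0,50],[0,0,0,0,50],[0,0,0,0,50],[0,0,0,0,50]]}}

```text
clock: 41.25
tool_pos: [0.4994, 0.3263, 0.2046]
ee_rot: [1.0, -0.018, -0.0, 0.0]
ft_force: [0.1, 0.4, 0.8]
gripper_width: 0.0745
grip_force: 0.0
```

```bash
python3 case.py .041 .052 .5 .325 .08;python3 case.py .020 .032 .5 .325 .08
```

```text
tcp [0.4994 0.3263 0.2046] yyaw -92.09
n 5585 c 500.4 327.3 size 101.4 49.2 ang -2.05 z 0.0464
tcp [0.4994 0.3264 0.2048] yyaw -92.08
n 1543 c 500.6 326.0 size 121.1 62.5 ang -2.11 z 0.0262
n 252 c 479.4 355.8 size 76.2 3.8 ang -2.07 z 0.0262
```

>>> {"api": "send_rows", "payload": {"motion": [[0.38,-0.6,0,-0.1,100],[0.38,-1,0,-0.1,100],[0.38,-1,0,-0.1,100],[0.38,-1,0,-0.1,100],[0.38,-1,0,-0.1,100],[0.38,-1,0,-0.1,100],[0.38,-1,0,-0.1,100],[0.38,-1,0,-0.1,100],[0.38,-1,0,-0.1,100],[0.38,-1,0,-0.1,100]]}}

```text
clock: 42.35
tool_pos: [0.5761, 0.1326, 0.2052]
ee_rot: [0.997, -0.071, 0.0, 0.0]
ft_force: [0.9, -0.5, 1.1]
gripper_width: 0.0567
grip_force: 0.0
```

>>> {"api": "send_rows", "payload": {"motion": [[0.38,-1,0,0,100],[0.38,-1,0,0,100],[0.38,-1,0,0,100],[0.38,-1,0,0,100],[0.38,-0.6,0,0,100],[0,0,0,0,100],[0,0,0,0,100],[0,0,0,0,100],[0,0,0,0,100],[0,0,0,0,100]]}}

```text
clock: 43.35
tool_pos: [0.6134, 0.043, 0.2053]
ee_rot: [0.998, -0.07, 0.0, -0.0]
ft_force: [-0.2, -0.9, 0.4]
gripper_width: 0.0567
grip_force: 0.0
```

```bash
python3 case.py .012 .028 .613 .042 .06
```

```text
tcp [0.6134 0.043  0.2053] yyaw -98.04
n 1411 c 615.4 43.4 size 62.6 23.3 ang -8.4 z 0.0202
```

>>> {"api": "send_rows", "payload": {"motion": [[0.08,0.02,-1,0,100],[0,0,-1,0,100],[0,0,-1,0,100],[0,0,-1,0,100],[0,0,-1,0,100],[0,0,-1,0,100],[0,0,-1,0,100],[0,0,-1,0,100],[0,0,-1,0,100],[0,0,-0.35,0,100]]}}

```text
clock: 44.4
tool_pos: [0.6141, 0.043, 0.0164]
ee_rot: [0.998, -0.07, -0.001, 0.0]
ft_force: [0.5, -0.9, 0.4]
gripper_width: 0.0561
grip_force: 0.0
```

>>> {"api": "send_rows", "payload": {"motion": [[0,0,0,0,255],[0,0,0,0,255],[0,0,0,0,255],[0,0,0,0,255],[0,0,0,0,255],[0,0,0,0,255],[0,0,0,0,255],[0,0,0,0,255],[0,0,0.5,0,255],[0,0,1,0,255]]}}

```text
clock: 45.4
tool_pos: [0.6142, 0.0428, 0.0477]
ee_rot: [0.998, -0.071, -0.001, 0.0]
ft_force: [0.6, 0.7, -1.0]
gripper_width: 0.0224
grip_force: 40.0
```

>>> {"api": "send_rows", "payload": {"motion": [[0,0,1,0,255],[0,0,1,0,255],[0,0,1,0,255],[0,0,1,0,255],[0,0,1,0,255],[0,0,1,0,255],[-0.1,0.4,1,0,255],[-0.38,1,0,0.1,255],[-0.38,1,0,0.1,255],[-0.38,1,0,0.1,255]]}}

```text
clock: 46.4
tool_pos: [0.5899, 0.1114, 0.1888]
ee_rot: [0.998, -0.055, 0.0, -0.0]
ft_force: [-0.4, 0.3, -0.6]
gripper_width: 0.0228
grip_force: 40.0
```

>>> {"api": "send_rows", "payload": {"motion": [[-0.4,1,0,0.1,255],[-0.4,1,0,0.1,255],[-0.4,1,0,0.1,255],[-0.4,1,0,0.1,255],[-0.4,1,0,0.1,255],[-0.4,1,0,0.1,255],[-0.4,1,0,0.1,255],[-0.4,1,0,0,255],[-0.4,1,0,0,255],[-0.4,1,0,0,255]]}}

```text
clock: 47.4
tool_pos: [0.5098, 0.3115, 0.1887]
ee_rot: [1.0, -0.018, -0.0, -0.0]
ft_force: [-0.1, 0.3, -0.5]
gripper_width: 0.0222
grip_force: 40.0
```

>>> {"api": "send_rows", "payload": {"motion": [[-0.4,0.8,0,0,255],[0,0,0,0,255],[0,0,0,0,255],[0,0,0,0,255],[0,0,0,0,255],[0,0,0,0,255],[0,0,0,0,255],[0,0,0,0,255],[0,0,0,0,255],[0,0,0,0,255]]}}

```text
clock: 48.4
tool_pos: [0.5023, 0.3268, 0.1882]
ee_rot: [1.0, -0.018, -0.0, 0.0]
ft_force: [-0.4, 0.3, -0.6]
gripper_width: 0.0227
grip_force: 40.0
```

>>> {"api": "send_rows", "payload": {"motion": [[-0.13,0,-0.6,0,255],[0,0,-1,0,255],[0,0,-1,0,255],[0,0,-1,0,255],[0,0,-1,0,255],[0,0,-0.8,0,255],[0,0,-0.5,0,255],[0,0,-0.2,0,255],[0,0,-0.05,0,255],[0,0,0,0,255]]}}

```text
clock: 49.4
tool_pos: [0.4999, 0.3269, 0.0656]
ee_rot: [1.0, -0.018, 0.0, -0.0]
ft_force: [-0.6, -0.3, 0.7]
gripper_width: 0.0226
grip_force: 40.0
```

>>> {"api": "send_rows", "payload": {"motion": [[0,0,0,0,255],[0,0,0,0,120],[0,0,0,0,120],[0,0,0,0,120],[0,0,0,0,120],[0,0,0,0,120],[0,0,0.5,0,120],[0,0,1,0,120],[0,0,1,0,120],[0,0,1,0,120]]}}

```text
clock: 50.4
tool_pos: [0.4998, 0.3268, 0.1367]
ee_rot: [1.0, -0.018, 0.0, -0.0]
ft_force: [-0.4, -0.7, -0.3]
gripper_width: 0.049
grip_force: 0.0
```

>>> {"api": "send_rows", "payload": {"motion": [[0,0,1,0,120],[0,0,1,0,120],[0,0,1,0,120],[0,0,1,0,120],[0,0,0.5,0,120],[0,0,0,0,120],[0,0,0,0,120],[0,0,0,0,120],[0,0,0,0,120],[0,0,0,0,120]]}}

```text
clock: 51.4
tool_pos: [0.4996, 0.3267, 0.2246]
ee_rot: [1.0, -0.018, -0.0, 0.0]
ft_force: [-0.2, 0.1, -0.3]
gripper_width: 0.0493
grip_force: 0.0
```

```bash
python3 case.py .061 .069 .5 .325 .06;python3 case.py .041 .052 .5 .325 .08;python3 case.py .020 .032 .5 .325 .08; python3 lid.py; python3 -c "
from h import *
im,d,c=grab('scene'); save('fin',im,1.8,(130,120,560,400))"
```

```text
tcp [0.4996 0.3267 0.2246] yyaw -92.09
n 1604 c 500.8 327.6 size 61.4 22.9 ang -2.59 z 0.0663
tcp [0.4996 0.3267 0.2248] yyaw -92.08
n 3302 c 500.5 327.4 size 101.3 49.4 ang -2.06 z 0.0463
tcp [0.4997 0.3267 0.2249] yyaw -92.09
n 1436 c 500.0 325.9 size 122.1 62.1 ang -2.02 z 0.0263
max z 0.6112461733308084 y of high 0.3237433619525149
```

View pics/fin.png

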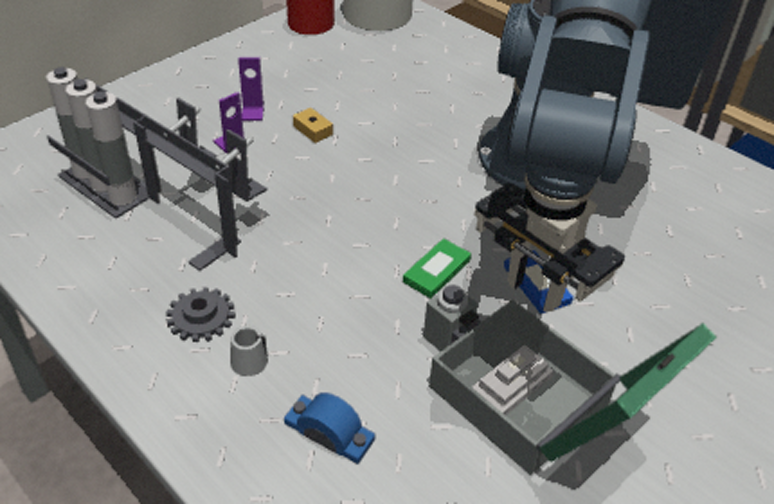

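The lid is open, the pile is neat at (515,378), and both brackets are on their pegs with the arm clear. I'm handing in.

```bash
python3 -c "
from workcell import job_done
print(job_done())"
```

```text
the job is handed in; nothing more can be done
None
```

The job is handed in at about 52 s on the clock: the lid popped open untouched, the three cases present (no case c) are stacked within about 2 mm of each other in the locker, and both brackets hang on their own pegs; no verdict was returned.

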